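# Pack the produce into the vacuum box and pump it down

### The arm

A 6-joint arm with a two-finger parallel gripper is mounted at the origin on a cart in front of the work surface, level with it; the furniture and walls round the work are solid. World frame = base frame: x ahead of the robot, y to its left, z up, the work surface at z = 0. Lengths are in mm, angles in rad, forces in N, time in s.
With the tool pointing down it reaches from about 325 to 875 mm from the base axis. Payload 4.4 kg.
Tool frame: the origin (TCP) lies on the centre line of the jaws, within the pads' length; the fingertips stand ahead of it and the grasp point (between the pads) lies 6 mm ahead of it (ctrl.tcp_to_tips is the z of the fingertips in the tool frame, in mm); z points along the fingers, y is the line along which they close (so a half turn about z gives the same grasp; the last joint's range is limited). The gripper opens to 85 mm and grips with 20 to 120 N. Pads are 22 mm wide; open, the fingers measure 114 mm over their backs; the gripper's body (76 mm by 85 mm) begins 54 mm behind the grasp point. The pads swing forward as they close: fully open they stand 13 mm farther back than shut.
Start: joints at [-1.419, 0.207, 1.542, -0, 1.393, -0.15], TCP at [171.449, -548.847, 256.282] pointing down, gripper open.
Joint ranges: [-2.73, 2.73], [-0.86, 2.22], [0.23, 2.46], [-1.11, 4.25], [0.08, 2.63], [-2.82, 2.82]. Speed limits (rad/s): [2.79, 2.79, 3.14, 3.14, 3.14, 3.14].

### API

Orientations are given as a 3x3 rotation matrix whose columns are the frame's x, y, z axes.
In Python, from plant import ctrl, sensors, optics gives the robot as it stands. Calls block until the motion is done:
- ctrl.move_ptp(position, orientation): joint-space move of the TCP to a pose.
- ctrl.move_l(position, rot=None, vel=150, threshold=None): straight line of the TCP; rot=None keeps the orientation; vel is the mean speed in mm/s. With threshold (N) it stops when the force on the tool has changed by that much, and returns True; else False.
- ctrl.set_joints(angles): joint-space move.
- ctrl.gripper_to(opening, force=None): finger opening in mm; force is the grip in N (None keeps the last); returns when the fingers have stopped.
- ctrl.hold(seconds).
- ctrl.solve_ik(position, orientation): joint angles nearest the present ones, or None.
- sensors.read_state(): the state.
- optics.grab_frame(name): name is "side" or "top" or "wrist"; returns (picture, depth): 480x640x3 uint8, red, green, blue; 480x640 float32, mm along the optical axis (not along the pixel's ray), 0 where there is no reading.
- optics.camera_params(name): a dict with "mtx" (3x3 intrinsics, pixels), "R" (3x3) and "t" (3): a world point X has camera coordinates R X + t; the wrist camera has in their place "T_tool_cam" (4x4, takes a point from camera to tool coordinates, whose origin is the TCP and whose axes are the flange's). Camera axes: x right, y down, z forward; pixel columns grow to the right and rows downward; lengths in mm; the calibration is good to about 2 mm. The wrist camera is an equidistant fisheye: a pixel r from the principal point sees the ray r / f radians off the axis. A picture is of the moment at which its call begins: read the wrist's pose just before it. camera_params takes no time and is no camera call.
A pose or a line that the arm cannot do raises ctrl.MotionError and nothing moves.
- ctrl.finish_job(): hands the job in; it is judged then, once.
The state is a dict: "t": time; "q": joint angles; "qvel": joint speeds; "tau": joint torques, N m; "eef_pos": TCP position; "eef_rot": TCP orientation; "force": force on the tool from outside, world axes, zero at the start; "wrist_torque": the same for the moment, N m; "grip_width": finger opening in mm; "grasp_force": force on a finger pad.
Only numpy, scipy, OpenCV 4.12 (cv2) and the standard library are available. Lean on these libraries where they do the work, as an engineer would, in place of code of your own. Each camera call takes 0.05 s, during which the arm holds its last target. There are 200 camera calls.

### The job

Put every fruit and bulb lying on the chopping board away in the vacuum box: slide the keeper clear of the latch, swing the latch open, raise the lid, lay the pieces in the chamber, then shut the lid and secure it again with the latch closed and the keeper back in front of it. Only when the box is locked, press the pump button to its halfway stop and keep it there for two seconds while the pump draws, then push it fully down to seal and let go. Do not knock over the mug or the jars behind the box.

Things in the scene. Friction and masses are not known exactly. Their poses are not given: they have to be found in the camera images.
- vacuum_box: Countertop vacuum box, white with a grey-framed clear lid, fixed. Origin on the worktop under the chamber's centre; x to the back (hinge side), y left (pump side), z up. Chamber casing 164 (x) by 270 (y) mm, walls 8, rim at z = 90, shut lid's top at z = 100 mm. Pump housing joined to its left: y = 137 to 225, x = -82 to 82, top z = 94 mm, a gauge to z = 108 behind the button.
- chamber (a point): Centre of the chamber's inner floor, 21 mm above the worktop; axes as the box. Inside, the chamber measures 148 (x) by 254 (y) mm and is 69 mm deep up to the rim.
- keeper (a joint): First catch: steel slide on the front of the box, m. 0 = locking: its upright end stands in front of the latch and stops it swinging; grows to 0.030 (end stop) as it is slid to the left (box +y). From 0.020 on the latch is free. Takes about 2 N and stays where it is left.
- keeper_tab (a point): Grip point on the keeper's upright ribbed tab: 26 mm (box x) by 12 mm (box y), its top 14 mm above this point; nothing is nearer than 50 mm on either side (box y) down to 20 mm below this point. Moves with the keeper; axes as the box.
- latch (a joint): Second catch: steel swing latch at the middle of the front, rad. 0 = closed, nose hooked over the lid's lip; grows to 1.45 (stop) as it swings forward (box -x) and down. The locking keeper lets it move 0.13 at most; the keeper passes only if it is below 0.10. Well clear from 1.1 on. About 1 N at the paddle; stays where left. It closes over the lip only with the lid fully down.
- latch_paddle (a point): Centre of the latch's paddle, a steel disc 26 mm across and 14 mm thick (box y) standing above the nose; closed, it is 138 mm above the worktop. Pinched across its 14 mm it can turn between the fingers as the latch swings. When closed, its axes are those of the box.
- latch_hinge (a point): Point on the latch's hinge pin, 70 mm above the worktop; the pin runs along box y. In box x, z the closed paddle centre lies -10, +68 mm from it.
- lid (a joint): Lid, rad. 0 = shut, grows to 1.75 (stop, leaning back) as the front edge is lifted. Its stiff hinge holds it at any angle; raising takes about 5 N at the pull. Held shut by the closed latch.
- lid_pull (a point): Centre of the lid's pull, a grey upright disc 28 mm across and 14 mm thick (box y) on a foot at the lid's front edge, 65 mm to the right of the latch, 28 mm above the lid's face. Pinched across its 14 mm it can turn between the fingers as the lid swings.
- lid_hinge (a point): Point on the lid's hinge axis (along box y) at the back, 94 mm above the worktop. In box x, z the shut lid's pull lies -168, +34 mm from it; the lid reaches 179 mm from it, its lip 193 mm.
- pump_button (a joint): Two-stage button on the pump housing, m pressed down: 0 = up. Light (1 to 2 N) down to the halfway stop at 0.004, where the force must rise to about 7 N before it goes on; about 9 N brings it to the bottom at 0.007. It springs back when let go.
- button_top (a point): Centre of the button's round steel top, 33 mm across, in a black collar whose rim is 10 mm below the unpressed top; housing 18 mm below it. Moves with the button.
- board: Wooden chopping board, 200 by 300 by 22 mm, fixed; origin under its centre, on the worktop; its y axis is the long way. The produce starts on it.
- lemon_mid (a point): Middle of the lemon, 78 (its x) by 55 by 56 mm. May be absent (None from the start).
- lime_a_mid (a point): Middle of a lime, 55 (its x) by 46 by 45 mm. May be absent.
- lime_b_mid (a point): Middle of the other lime, 55 (its x) by 46 by 45 mm. May be absent.
- garlic_mid (a point): Middle of the garlic bulb, 60 by 60 mm across and 59 mm tall. May be absent.
- egg_timer: Egg timer, a round dome 63 mm across and 39 mm high, on the worktop in front of the box; not part of the job. Origin under its centre.
- mug: Mug, 81 by 116 mm, 95 mm high, behind the box; not part of the job. Origin at the underside.
- jar: Jar, 60 mm across, 86 mm high, behind the box; not part of the job. Origin at the underside.
- spice_a: Spice jar, 45 mm across, 106 mm high, behind the box; not part of the job. Origin at the underside.
- spice_b: Spice jar like it, behind the box; not part of the job. Origin at the underside.

How it is judged:
By the outcome, as a careful person would: the job done as asked, in the order asked, and still so for the second after the job is handed in, with the robot touching nothing.
Of lemon, lime_a, lime_b, garlic only 2 to 3 are there at a start; the rules pass over those that are not, and their reading is None.
At some moment in a run one of lemon, garlic may be knocked a few centimetres aside while the robot is not near it.
Once in a run the grip may slacken for a moment while it holds something.
It also fails if it takes over 208 s, if anything falls off the work surface, if the arm or the gripper's body presses on something with over 40 N, if the wrist force passes 120 N, or if a joint passes its speed limit or range.

## Working session

There is one attempt and no reset: what is moved stays moved. The work goes in short steps, each a Python script; the robot and the scene stay as the last script left them, time stands still between calls to the robot, and variables do not carry over. Pictures are saved under pics/ and viewed, at most 14 in all, crops included, and the job is handed in when it is done.

```bash
ls; mkdir -p pics; python3 - <<'E'
from plant import ctrl, sensors, optics
import cv2,numpy as np
for n in("top","side"):
    im,d=optics.grab_frame(n); cv2.imwrite(f"pics/{n}0.png",im[:,:,::-1]); np.savez(f"{n}0.npz",im=im,d=d)
    p=optics.camera_params(n); print(n,p)
    print("cam pos",-np.array(p["R"]).T@p["t"])
print(ctrl.tcp_to_tips, sensors.read_state()["t"])
print(optics.camera_params("wrist"))
E
```

```text
pics
top {'mtx': array([[463.89005056,   0.        , 321.95825866],
       [  0.        , 463.89005056, 238.06770725],
       [  0.        ,   0.        ,   1.        ]]), 'R': array([[ 0.02591238, -0.99966352,  0.00118405],
       [-0.99431044, -0.025896  , -0.10332539],
       [ 0.10332128,  0.00150009, -0.9946469 ]]), 't': array([ 27.29672526, 597.01667375, 955.57372694])}
cam pos [ 494.18148639   41.31443392 1012.11310811]
side {'mtx': array([[449.68517481,   0.        , 309.33207434],
       [  0.        , 449.68517481, 233.52842943],
       [  0.        ,   0.        ,   1.        ]]), 'R': array([[ 0.99055325, -0.13614488, -0.01639625],
       [-0.08414682, -0.50906663, -0.85660404],
       [ 0.10827547,  0.8498916 , -0.51571376]]), 't': array([-594.24535751,  158.94905483,  970.5244126 ])}
cam pos [ 496.92273694 -824.82835464  626.92580206]
25.0 0.1
{'mtx': array([[371.64829954,   0.        , 315.67917811],
       [  0.        , 371.64829954, 246.41662069],
       [  0.        ,   0.        ,   1.        ]]), 'T_tool_cam': array([[-3.79233966e-04, -9.50535214e-01, -3.10616587e-01,
         7.98278713e+01],
       [ 9.99999732e-01, -5.54845271e-04,  4.77006414e-04,
         2.33688446e+00],
       [-6.25755538e-04, -3.10616323e-01,  9.50535170e-01,
        -1.18991227e+02],
       [ 0.00000000e+00,  0.00000000e+00,  0.00000000e+00,
         1.00000000e+00]])}
```

View pics/top0.png

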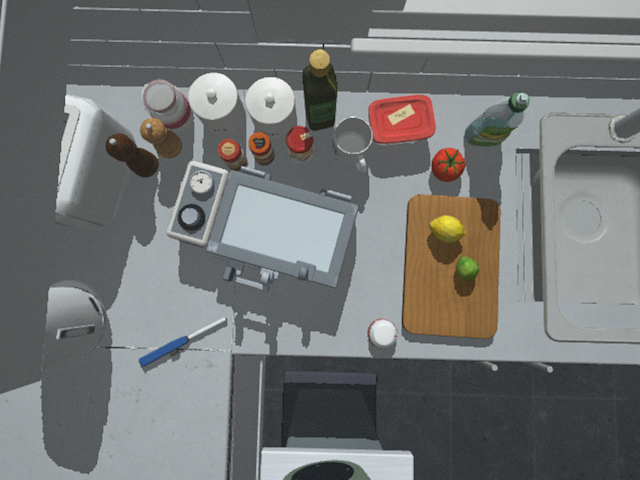

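View pics/side0.png

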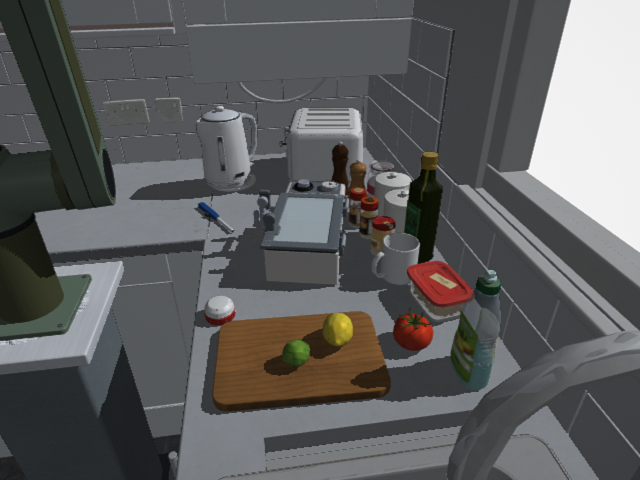

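The top view shows a lemon at (448,229) and a lime at (467,268) on the board. The box's button is at (191,216) and gauge at (202,183). The latch and keeper are around (230–275,275), the lid pull around (303,270). I'll measure from depth.

```bash
cat > h.py <<'E'
import numpy as np,cv2
from scipy.spatial.transform import Rotation as Ro
from plant import ctrl, sensors, optics
def cloud(n,d):
    p=optics.camera_params(n);K=p["mtx"];v,u=np.mgrid[:480,:640]
    c=np.stack([(u-K[0,2])/K[0,0]*d,(v-K[1,2])/K[1,1]*d,d],-1)
    return (c-p["t"])@p["R"]   # R^T (c-t)
def proj(n,X):
    p=optics.camera_params(n);c=p["R"]@np.asarray(X,float)+p["t"];q=p["mtx"]@c;return q[:2]/q[2]
E
python3 - <<'E'
from h import *
z=np.load("top0.npz");im,d=z["im"],z["d"];W=cloud("top",d);np.save("Wtop.npy",W)
hsv=cv2.cvtColor(im,cv2.COLOR_RGB2HSV)
Z=W[...,2];v,u=np.mgrid[:480,:640]
reg=(u>160)&(u<365)&(v>155)&(v<300)
for lo,hi in((88,97),(97,104)):
    m=reg&(Z>lo)&(Z<hi); n,l,s,c=cv2.connectedComponentsWithStats(m.astype(np.uint8))
    k=1+np.argmax(s[1:,4]); P=W[l==k]
    r=cv2.minAreaRect(P[:,:2].astype(np.float32));print(lo,hi,s[k],np.median(P[:,2]),r,cv2.boxPoints(r).round(1).tolist())
# tall features above 103
m=reg&(Z>103)&(Z<160);n,l,s,c=cv2.connectedComponentsWithStats(m.astype(np.uint8))
for k in range(1,n):
    if s[k,4]>8:
        P=W[l==k];print("tall",s[k],P.mean(0).round(1),P.min(0).round(),P.max(0).round())
for nm,m in(("lemon",(hsv[...,0]>20)&(hsv[...,0]<34)&(hsv[...,1]>150)),("lime",(hsv[...,0]>38)&(hsv[...,0]<75)&(hsv[...,1]>130))):
    m=m&(u>405)&(u<500)&(v>195)&(v<338);P=W[m];P=P[P[:,2]>28];r=cv2.minAreaRect(P[:,:2].astype(np.float32))
    w,V=np.linalg.eigh(np.cov(P[:,:2].T));print(nm,len(P),P.mean(0).round(1),P[:,2].max(),r,V[:,1],np.sqrt(w))
a=cv2.resize(im[150:310,160:370],None,fx=3.7,fy=3.7,interpolation=cv2.INTER_CUBIC);cv2.imwrite("pics/box.png",a[:,:,::-1])
E
```

```text
88 97 [ 166  162   63   84 2114] 93.1868115100801 ((654.2825317382812, 296.30340576171875), (88.55122375488281, 160.69512939453125), 74.39978790283203) [[565.0, 275.29998779296875], [719.7999877929688, 232.10000610351562], [743.5999755859375, 317.29998779296875], [588.7999877929688, 360.6000061035156]]
97 104 [ 205  167  153  122 9026] 99.10910501238236 ((606.05029296875, 123.25315856933594), (267.9698181152344, 198.07762145996094), 75.68490600585938) [[477.0, 17.899999618530273], [668.9000244140625, -31.100000381469727], [735.0999755859375, 228.60000610351562], [543.2000122070312, 277.6000061035156]]
tall [220 156  17   5  54] [745.7 235.2 105.6] [741. 219. 103.] [749. 251. 108.]
tall [189 171  24  24 427] [693.6 286.9 106.1] [670. 264. 103.] [717. 310. 111.]
tall [180 206  19  19 249] [623.9 305.3 110.6] [608. 289. 103.] [645. 325. 115.]
tall [296 264  13  17 118] [518.5  78.  135.6] [505.  68. 103.] [536.  92. 144.]
tall [222 266  12  16 126] [513.1 219.8 128.7] [500. 213. 103.] [528. 231. 137.]
tall [257 268  16  24 215] [503.1 148.6 129.6] [482. 138. 103.] [527. 166. 153.]
lemon 656 [ 618.  -211.3   75.2] 1012.1131081115163 ((572.1166381835938, -112.2066650390625), (134.35162353515625, 317.0489196777344), 3.9495341777801514) [-0.31414522  0.94937494] [16.37557634 29.36884772]
lime 345 [ 540.2 -256.1   63.3] 1012.1131081115163 ((529.4061279296875, -118.56910705566406), (46.676055908203125, 324.09173583984375), 4.229126930236816) [-0.0805959   0.99674686] [11.78975639 19.31987045]
```

View pics/box.png

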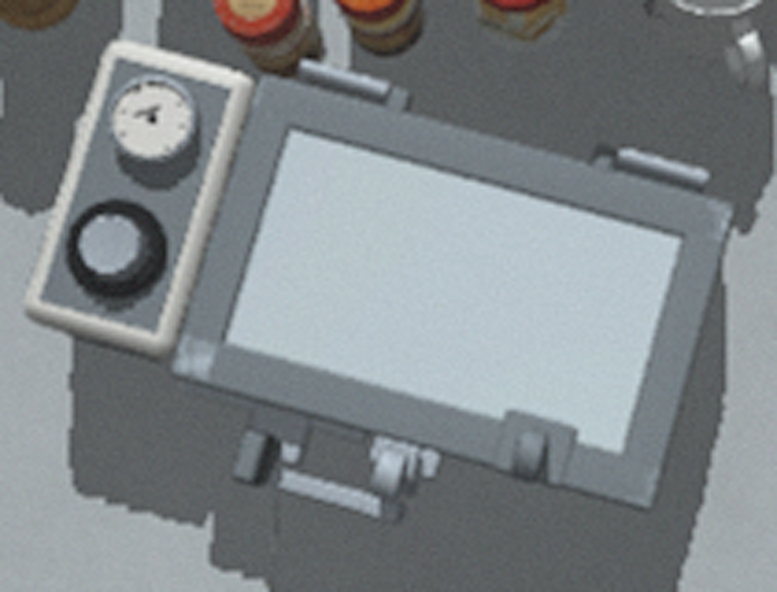

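```bash
python3 - <<'E'
from h import *
z=np.load("top0.npz");im,d=z["im"],z["d"];W=np.load("Wtop.npy")
W=np.where(d[...,None]>0,W,-999);Z=W[...,2]
# yaw via lid: robust fit of left housing face + lid sides
v,u=np.mgrid[:480,:640]
def feat(b,zl,zh,n):
    x,y,w,h=b;s=np.s_[y:y+h,x:x+w];P=W[s][(Z[s]>zl)&(Z[s]<zh)]
    print(n,len(P),P.mean(0).round(1),"med",np.median(P,0).round(1),"mid",((P.min(0)+P.max(0))/2).round(1), P.max(0).round())
    return P.mean(0)
B=feat((180,206,19,19),109,118,"button");G=feat((189,171,24,24),104,114,"gauge")
p=feat((296,264,13,17),132,150,"pull");k=feat((222,266,12,16),128,145,"tab");l=feat((257,268,16,24),142,160,"paddle")
print("p->k",np.degrees(np.arctan2(*(k-p)[[1,0]])),"B->G",np.degrees(np.arctan2(*(G-B)[[1,0]])))
for a in(0,):
    hsv=cv2.cvtColor(im,cv2.COLOR_RGB2HSV)
    for nm,lo,hi,s in(("lemon",20,34,150),("lime",38,75,130)):
        m=(hsv[...,0]>lo)&(hsv[...,0]<hi)&(hsv[...,1]>s)&(u>405)&(u<500)&(v>195)&(v<338)&(Z>20)
        P=W[m];r=cv2.minAreaRect(P[:,:2].astype(np.float32));w,V=np.linalg.eigh(np.cov(P[:,:2].T));print(nm,len(P),P.mean(0).round(1),P[:,2].max(),r,V[:,1],np.sqrt(w))
for yaw in(-14,-15,-16):
  for s in(1,-1):
    y=np.radians(yaw);X=np.array([np.cos(y),np.sin(y),0])*s;R=np.c_[X,np.cross([0,0,-1],X),[0,0,-1]]
    print(yaw,s,np.round(ctrl.solve_ik([505,150,250],R),2))
E
```

```text
button 202 [623.6 305.  111.8] med [624.  304.6 111.6] mid [623.4 304.8 112.3] [638. 321. 115.]
gauge 391 [693.5 286.8 106.3] med [693.8 286.8 106.1] mid [693.2 286.9 107.6] [717. 310. 111.]
pull 99 [518.   78.2 139.2] med [517.9  78.2 139.4] mid [518.1  77.6 138.4] [531.  86. 144.]
tab 89 [513.5 221.  133.1] med [512.8 220.8 133.3] mid [513.6 221.4 132.6] [526. 229. 137.]
paddle 97 [505.8 148.1 148.3] med [506.5 148.1 148.7] mid [505.8 148.4 147.7] [518. 156. 153.]
p->k 91.81566507796643 B->G -14.547838930211247
lemon 670 [ 619.6 -213.8   66.6] 80.07876706167623 ((586.7648315429688, -244.875244140625), (149.26609802246094, 72.71499633789062), 32.61863708496094) [0.37753105 0.92599693] [14.16735118 18.88693373]
lime 344 [ 540.3 -256.9   60.5] 70.10237164712872 ((539.4948120117188, -258.24896240234375), (43.031166076660156, 42.77791976928711), 71.30177307128906) [-0.84770593 -0.53046645] [10.05158127 12.16361323]
-14 1 [ 0.12  0.11  1.67 -0.    1.37  1.94]
-14 -1 [ 0.12  0.11  1.67 -0.    1.37 -1.2 ]
-15 1 [ 0.12  0.11  1.67 -0.    1.37  1.96]
-15 -1 [ 0.12  0.11  1.67 -0.    1.37 -1.18]
-16 1 [ 0.12  0.11  1.67 -0.    1.37  1.97]
-16 -1 [ 0.12  0.11  1.67 -0.    1.37 -1.17]
```

```bash
cat >> h.py <<'E'
YAW=np.radians(-14.5);BX=np.array([np.cos(YAW),np.sin(YAW),0]);BY=np.array([-np.sin(YAW),np.cos(YAW),0]);BZ=np.array([0,0,1.])
def down(a):  # tool down, tool x = -(cos a, sin a)
    X=-np.array([np.cos(a),np.sin(a),0]);return np.c_[X,np.cross([0,0,-1],X),[0,0,-1]]
RB=down(YAW)
def wcloud(st,d):
    p=optics.camera_params("wrist");K=p["mtx"];T=p["T_tool_cam"];v,u=np.mgrid[:480,:640]
    x=(u-K[0,2])/K[0,0];y=(v-K[1,2])/K[1,1];th=np.hypot(x,y);t=np.tan(np.minimum(th,1.5))/np.maximum(th,1e-9)
    c=np.stack([x*t*d,y*t*d,d],-1)
    tl=c@T[:3,:3].T+T[:3,3];return tl@np.array(st["eef_rot"]).T+st["eef_pos"]
def wrist(tag):
    st=sensors.read_state();im,d=optics.grab_frame("wrist");W=wcloud(st,d);W[d<=0]=-999
    cv2.imwrite(f"pics/{tag}.png",im[:,:,::-1]);np.savez(f"{tag}.npz",im=im,W=W);return im,W
def S(t=""):
    s=sensors.read_state();print(t,round(s["t"],1),np.round(s["eef_pos"],1),"F",np.round(s["force"],1),"w",round(s["grip_width"],1),"g",round(s["grasp_force"],1));return s
E
python3 - <<'E'
from h import *
ctrl.move_ptp([505,150,265],RB);S()
im,W=wrist("w1")
Z=W[...,2]
m=((Z>118)&(Z<165)).astype(np.uint8)
n,l,s,c=cv2.connectedComponentsWithStats(m)
for k in range(1,n):
    if s[k,4]>60:
        P=W[l==k];P=P[P[:,2]>P[:,2].max()-14];print(s[k],P.mean(0).round(1),((P.min(0)+P.max(0))/2).round(1),np.percentile(P[:,2],98).round(1),(np.percentile(P@BY,[3,97])).round(1),(np.percentile(P@BX,[3,97])).round(1))
E
```

```text
2.8 [505.3 149.3 265. ] F [ 0.2 -0.6 -0. ] w 85.1 g 0.0
[403 211  22  39 760] [514.4 217.6 133.2] [515.4 218.4 129.8] 136.3 [334.6 345.9] [432.  456.5]
[305 231  20  38 729] [505.9 146.1 149.1] [507.9 145.4 146.6] 153.0 [261.8 274.4] [443.6 466.1]
[217 265  25  37 810] [518.2  77.3 139.4] [520.1  75.9 137.7] 143.8 [197.4 210.5] [472.  495.9]
[ 590  312   50  114 2469] [761.5 443.  157. ] [777.6 441.4 158. ] 164.4 [594.  650.1] [604.1 669.9]
[600 431  40  45 975] [935.5 500.1 157.9] [936.  502.7 158. ] 164.6 [691.6 747.6] [773.1 787.5]
[459 457  54  23 820] [847.9 277.8 120.3] [855.8 276.9 121. ] 123.1 [448.  515.1] [732.3 773.8]
```

View pics/w1.png

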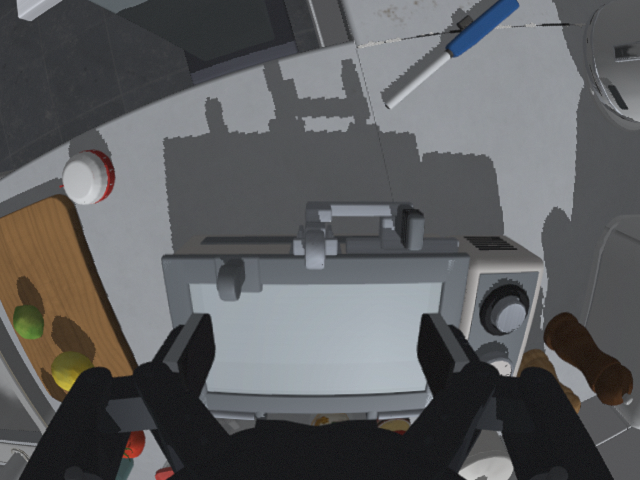

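```bash
cat >> h.py <<'E'
def P(u,v,z): return u*BX+v*BY+np.array([0,0,z])   # TCP from box-aligned coords; z=TCP height
E
python3 - <<'E'
from h import *
ctrl.gripper_to(45,30)
u,v,z=443,341.3,131
ctrl.move_l(P(u,v,170),RB,vel=150)
print(ctrl.move_l(P(u,v,z),vel=80,threshold=8));S("at")
ctrl.gripper_to(5);S("grip")
ctrl.move_l(P(u,v+29,z),vel=40);S("slid");s=S()
ctrl.gripper_to(45);S("open")
ctrl.move_l(P(u,v+29,180),vel=150)
ctrl.move_l(P(453.7,269,230),vel=150)
im,W=wrist("w2");Z=W[...,2]
n,l,s,c=cv2.connectedComponentsWithStats(((Z>118)&(Z<158)).astype(np.uint8))
for k in range(1,n):
    if s[k,4]>60:
        Q=W[l==k];Q=Q[Q[:,2]>Q[:,2].max()-14]
        if Q[:,0].mean()<560:print(s[k],np.percentile(Q[:,2],98).round(1),(np.percentile(Q@BY,[3,97])).round(1),(np.percentile(Q@BX,[3,97])).round(1))
E
```

```text
False
at 4.9 [514.2 219.4 130.5] F [0.5 0.7 0.6] w 44.9 g 0.0
grip 5.3 [514.9 219.8 131.8] F [0.6 0.8 1.5] w 11.0 g 35.9
slid 6.2 [522.  247.6 131.5] F [-1.3 -3.7  5.5] w 11.3 g 36.5
 6.2 [522.  247.6 131.5] F [-1.3 -3.7  5.5] w 11.3 g 36.5
open 6.6 [521.2 247.8 130.5] F [-0.2 -0.9 -0.3] w 45.0 g 0.0
[454 221  28  44 994] 136.3 [361.9 372.9] [432.1 456.2]
[ 306  243   24   46 1043] 152.9 [261.6 274.8] [443.7 466. ]
[ 207  280   29   43 1015] 143.9 [197.7 210.4] [472. 494.]
```

```bash
cat >> h.py <<'E'
def arc(c,r,ths,sgn,v,zo=6,vel=60):
    # c=(u,z) pivot, r=(du,dz) at theta 0; sgn +1: front lifts (lid), -1: swings forward/down (latch)
    for t in ths:
        a=sgn*t;u=c[0]+r[0]*np.cos(a)+r[1]*np.sin(a);z=c[1]-r[0]*np.sin(a)+r[1]*np.cos(a)
        ctrl.move_l(P(u,v,z+zo),vel=vel)
    return u,z+zo
LH=(464.3,70);LR=(-10,68)
E
python3 - <<'E'
from h import *
u,v=454.3,268.5
ctrl.move_l(P(u,v,145),vel=100,threshold=10);S("at")
ctrl.gripper_to(5,30);S("grip")
for th in np.linspace(.13,1.32,8):
    e=arc(LH,LR,[th],-1,v,7);s=S(round(th,2))
    if np.linalg.norm(s["force"])>30 or s["grip_width"]<9: print("STOP");break
ctrl.gripper_to(45);S("open")
ctrl.move_l(P(e[0]-15,v,e[1]+20),vel=100)
ctrl.move_l(P(e[0]-15,v,230),vel=150)
im,W=wrist("w3")
Z=W[...,2]
E
```

```text
at 9.0 [507.7 146.3 145.7] F [1.4 0.7 0.3] w 45.0 g 0.0
grip 9.4 [507.9 147.4 146. ] F [0.8 5.  1.5] w 13.2 g 34.2
0.13 9.7 [501.4 149.2 144.8] F [4.5 3.7 0.7] w 13.4 g 33.9
0.3 10.1 [491.1 151.8 141.3] F [3.6 3.8 3.1] w 13.3 g 34.9
0.47 10.4 [480.9 154.4 135.4] F [2.  3.6 5.8] w 13.1 g 36.2
0.64 10.7 [471.9 156.7 127.7] F [1.6 3.2 6.5] w 13.4 g 37.8
0.81 11.1 [464.2 158.7 118.4] F [1.5 3.8 5.5] w 13.4 g 39.5
0.98 11.4 [458.1 160.2 107.9] F [0.4 5.2 5. ] w 13.6 g 41.2
1.15 11.8 [453.9 161.3  96.7] F [0.8 6.  3.5] w 13.7 g 42.8
1.32 12.1 [451.5 161.9  85. ] F [1.5 7.1 3.3] w 13.4 g 44.1
open 12.5 [450.  160.4  83.8] F [-0.4  0.5 -0.8] w 44.5 g 0.0
```

View pics/w3.png

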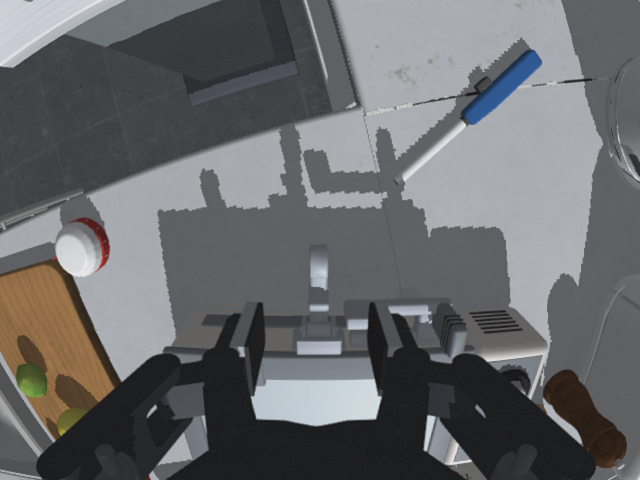

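The latch lies open at (318,265). Now the lid.

```bash
cat >> h.py <<'E'
DH=(651.3,94);DR=(-168,34)
E
python3 - <<'E'
from h import *
u,v=483.3,205
ctrl.move_l(P(u,v,230),vel=200)
ctrl.move_l(P(u,v,135),vel=100,threshold=10);S("at")
ctrl.gripper_to(5,50);S("grip")
for th in np.linspace(.1,1.6,12):
    try: e=arc(DH,DR,[th],1,v,7,vel=100)
    except ctrl.MotionError as x: print(x);break
    s=S(round(th,2))
    if np.linalg.norm(s["force"])>40 or s["grip_width"]<9: print("STOP");break
ctrl.gripper_to(45);S("open")
ctrl.move_l(P(e[0],v,e[1]+70),vel=150)
ctrl.move_l(P(e[0]-200,v,e[1]+70),vel=250)
im,W=wrist("w4")
for n in("top",):
    im,d=optics.grab_frame(n); cv2.imwrite(f"pics/{n}1.png",im[:,:,::-1]); np.savez(f"{n}1.npz",im=im,d=d)
E
```

```text
at 15.8 [519.9  77.5 135.8] F [ 0.6 -0.2  1. ] w 44.8 g 0.0
grip 16.2 [519.8  77.6 135.8] F [-0.7  1.1  2.8] w 13.2 g 49.7
0.1 16.5 [523.6  76.7 151.5] F [ 2.2  2.  -1.5] w 13.7 g 49.7
0.24 16.9 [531.3  74.7 173. ] F [ 2.3  3.  -1.3] w 12.9 g 49.5
0.37 17.3 [542.   71.9 193.4] F [ 1.1  4.3 -1.7] w 13.2 g 49.5
0.51 17.7 [555.2  68.6 211.9] F [ 1.4  4.9 -2.3] w 13.2 g 49.3
0.65 18.0 [570.9  64.6 228.4] F [ 1.2  4.7 -2.8] w 13.3 g 49.4
0.78 18.4 [588.6  60.1 242.5] F [ 0.7  5.7 -2.6] w 13.1 g 49.3
0.92 18.8 [608.   55.1 253.9] F [ 0.3  5.7 -2.9] w 13.2 g 49.3
1.05 19.2 [629.3  49.7 262.8] F [ 1.   5.8 -3.5] w 13.2 g 49.2
1.19 19.6 [651.3  44.1 268.6] F [ 0.2  4.4 -1.6] w 13.0 g 49.3
1.33 20.0 [673.9  38.4 271.5] F [ 0.7  4.4 -1.7] w 13.1 g 49.6
1.46 20.3 [696.8  32.5 271.1] F [ 1.4  5.7 -0.4] w 13.0 g 50.2
1.6 20.7 [719.3  26.9 267.7] F [1.  6.1 0.2] w 12.8 g 51.2
open 21.1 [719.5  25.  268.2] F [ 1.  -0.2 -0.1] w 44.7 g 0.0
```

View pics/top1.png

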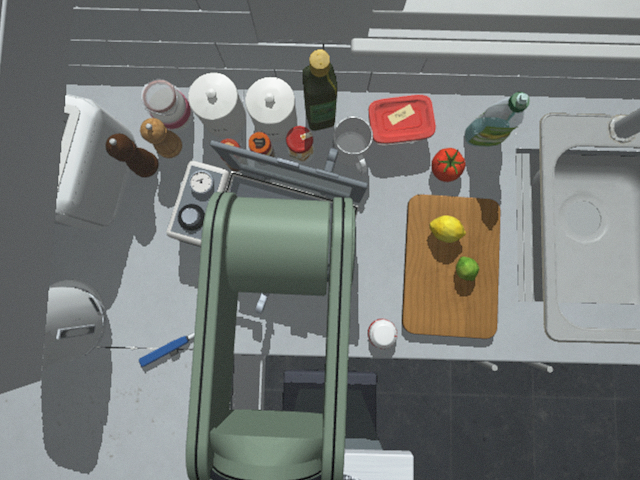

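Lid stands open; lemon (448,229) and lime (467,268) unmoved. Close look at the produce.

```bash
cat >> h.py <<'E'
def fruit(im,W,name):
    hsv=cv2.cvtColor(im,cv2.COLOR_RGB2HSV);h,s=hsv[...,0],hsv[...,1]
    lo,hi=(18,34) if name=="lemon" else (36,80)
    m=(h>lo)&(h<hi)&(s>110)&(W[...,2]>27)&(W[...,2]<95)&(W[...,1]<-80)&(W[...,1]>-420)&(W[...,0]<690)&(W[...,0]>400)
    n,l,st,c=cv2.connectedComponentsWithStats(m.astype(np.uint8));k=1+np.argmax(st[1:,4]);Q=W[l==k]
    r=cv2.minAreaRect(Q[:,:2].astype(np.float32));b=cv2.boxPoints(r);e=b[1]-b[0],b[2]-b[1];e=max(e,key=np.linalg.norm)
    print(name,len(Q),"mean",Q.mean(0).round(1),"rect",np.round(r[0],1),np.round(r[1],1),"long deg",np.degrees(np.arctan2(e[1],e[0])).round(1),"top",np.percentile(Q[:,2],99).round(1),st[k]);return Q,r,np.arctan2(e[1],e[0])
E
python3 - <<'E'
from h import *
s=sensors.read_state()
ctrl.move_l(P(e:=445,205,330),vel=250) if False else None
ctrl.gripper_to(80)
ctrl.move_ptp([580,-230,260],down(0));S()
im,W=wrist("w5")
for n in("lemon","lime"): fruit(im,W,n)
cv2.imwrite("pics/w5.png",im[:,:,::-1])
E
```

```text
24.5 [ 580.3 -229.1  260.5] F [ 0.4  0.3 -0.1] w 80.3 g 0.0
lemon 3444 mean [ 616.2 -221.3   68.5] rect [ 621.7 -220.1] [63.6 58.7] long deg 37.9 top 78.7 [ 287  231   80   60 3444]
lime 2104 mean [ 539.6 -261.7   61.4] rect [ 540.8 -262.4] [44.8 44.6] long deg 67.0 top 69.0 [ 255  147   51   54 2104]
```

View pics/w5.png

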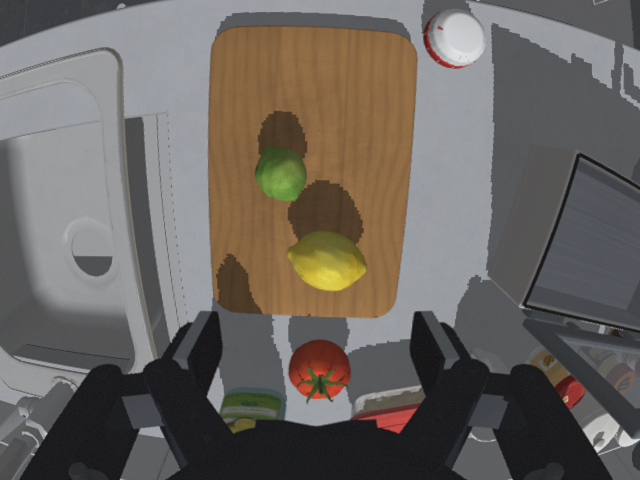

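```bash
cat >> h.py <<'E'
def pick(xy,a,z,open_=80,force=40):
    R=down(a)
    ctrl.gripper_to(open_);ctrl.move_ptp([*xy,150],R)
    print("contact",ctrl.move_l([*xy,z],vel=100,threshold=8));S("down")
    ctrl.gripper_to(10,force);S("grip")
    ctrl.move_l([*xy,220],vel=150);return S("lift")
def place(u,v,a,z,open_):
    ctrl.move_l(P(545,10,220),down(a),vel=250);S("mid")
    ctrl.move_l(P(u,v,220),vel=250);S("over")
    print("contact",ctrl.move_l(P(u,v,z),vel=80,threshold=8));S("low")
    ctrl.gripper_to(open_);ctrl.move_l(P(u,v,220),vel=150);S("up")
E
python3 - <<'E'
from h import *
for a in(72,-108,):
  for xyz in([621,-218.5,56],[621,-218.5,220],P(560,315,57),P(560,315,220)):
    q=ctrl.solve_ik(xyz,down(np.radians(a)));print(a,None if q is None else np.round(q,2))
s=pick((621,-218.5),np.radians(72),56)
if s["grip_width"]>35: print("held")
E
```

```text
72 None
72 None
72 [ 0.12  0.56  1.51 -0.    1.08 -2.7 ]
72 [ 0.12  0.38  1.4  -0.    1.36 -2.7 ]
-108 [-0.47  0.59  1.46 -0.    1.09 -0.16]
-108 [-0.47  0.41  1.36 -0.    1.38 -0.16]
-108 [ 0.12  0.56  1.51 -0.    1.08  0.44]
-108 [ 0.12  0.38  1.4  -0.    1.36  0.44]Traceback (most recent call last):
  File "<stdin>", line 5, in <module>
  File "h.py", line 42, in pick
    ctrl.gripper_to(open_);ctrl.move_ptp([*xy,150],R)
                           ~~~~~~~~~~~~~^^^^^^^^^^^^^
plant.MotionError: the arm cannot take that pose within its joint ranges
```

```bash
python3 - <<'E'
from h import *
a=np.radians(-108)
s=pick((621,-218.5),a,56)
if 35<s["grip_width"]<75:
    place(560,315,YAW-np.pi/2,58,72)
E
```

```text
contact False
down 27.7 [ 621.8 -218.9   57. ] F [-0.8  0.9  0.7] w 79.7 g 0.0
grip 28.1 [ 621.7 -218.9   57.6] F [-2.7  1.4  5.8] w 52.7 g 41.7
lift 29.3 [ 620.2 -218.1  218.3] F [ 0.2 -0.4  0.3] w 52.2 g 42.0
mid 30.0 [ 530.8 -127.3  220. ] F [ 0.1 -0.1 -2. ] w 52.7 g 42.0
over 31.4 [621.  163.5 219.8] F [ 1.  -0.4 -1.7] w 52.8 g 42.0
contact False
low 33.5 [621.4 164.8  58.5] F [ 0.1 -0.1 -0.7] w 52.5 g 42.0
up 35.1 [620.2 164.6 218.5] F [1.  0.5 0.3] w 72.3 g 0.0
```

```bash
python3 - <<'E'
from h import *
ctrl.move_l(P(530,10,240),RB,vel=250)
ctrl.move_ptp([540,-250,240],down(0))
im,W=wrist("w6");Q,r,a=fruit(im,W,"lime")
xy=np.array(r[0])*.5+np.array([540.5,-260])*.5 if np.hypot(*(np.array(r[0])-[540.5,-261]))<6 else np.array(r[0])
print(xy)
s=pick(xy,0,51,open_=75)
if 35<s["grip_width"]<70: 
    place(560,212,YAW,53,65)
    ctrl.move_l(P(420,212,260),vel=200);im,W=wrist("w7")
E
```

```text
lime 2254 mean [ 537.5 -262.8   61.2] rect [ 540.  -263.2] [44.4 44.3] long deg 73.1 top 68.7 [ 277  195   52   56 2254]
[ 540.22924805 -261.59623718]
contact False
down 39.4 [ 540.9 -262.1   51.9] F [-0.2 -0.5 -0.3] w 75.0 g 0.0
grip 39.8 [ 540.8 -261.9   52.3] F [-1.8  1.8  6.7] w 43.7 g 40.3
lift 41.1 [ 539.5 -261.1  218.5] F [-0.1  0.4 -0.6] w 43.6 g 40.7
mid 41.8 [ 530.1 -127.2  219.5] F [ 0.2 -0.3 -1.1] w 43.5 g 40.7
over 42.8 [595.1  63.6 219.7] F [ 0.5 -1.  -0.1] w 43.0 g 40.7
contact False
low 45.0 [595.6  65.   53.5] F [ 0.4  0.4 -0.3] w 43.3 g 40.7
up 46.6 [594.4  65.1 218.6] F [ 0.  -0.1  0.4] w 65.3 g 0.0
```

View pics/w7.png

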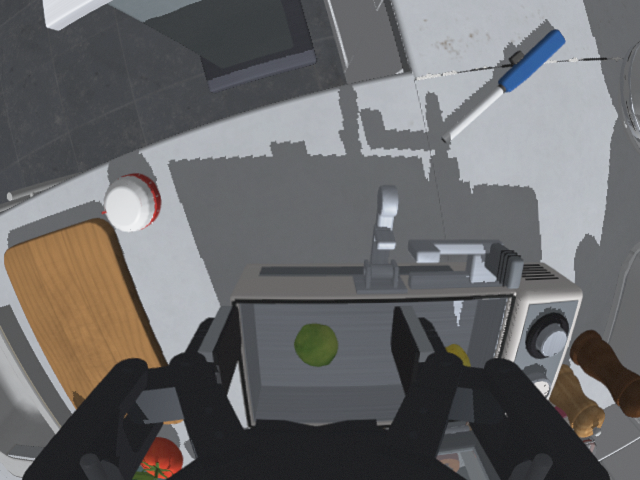

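Lime at (316,345) and lemon at (457,357) both lie in the chamber; board is empty. Closing the lid.

```bash
python3 - <<'E'
from h import *
v=206.3;th=1.6
u=DH[0]+DR[0]*np.cos(th)+DR[1]*np.sin(th);z=DH[1]-DR[0]*np.sin(th)+DR[1]*np.cos(th)+7
ctrl.gripper_to(45)
ctrl.move_l(P(440,v,z+80),RB,vel=250)
ctrl.move_l(P(u,v,z+80),vel=250)
ctrl.move_l(P(u,v,z),vel=100,threshold=10);S("at")
ctrl.gripper_to(5,50);S("grip")
for th in list(np.linspace(1.5,0.12,11))+[0.05,0,-0.012]:
    e=arc(DH,DR,[th],1,v,7,vel=100 if th>.1 else 40);s=S(round(th,2))
    if np.linalg.norm(s["force"])>40 or s["grip_width"]<9: print("STOP");break
ctrl.gripper_to(45);S("open")
ctrl.move_l(P(e[0],v,230),vel=150)
ctrl.move_l(P(420,240,250),vel=150)
im,W=wrist("w8")
Z=W[...,2];k=W@np.c_[BX,BY]
for uu in(500,600,630):
    m=(abs(k[...,0]-uu)<6)&(abs(k[...,1]-280)<15)&(Z>0);print(uu,np.median(Z[m]))
E
```

```text
at 50.5 [720.4  26.9 269.1] F [ 0.5 -0.3  0.6] w 45.2 g 0.0
grip 50.8 [720.3  26.7 269.2] F [-0.8 -0.4  3.7] w 13.1 g 49.4
1.5 51.2 [703.8  30.9 272. ] F [ 0.1 -0.6  3.4] w 12.7 g 49.6
1.36 51.5 [680.6  36.8 273.1] F [-0.9 -2.2  4.5] w 13.2 g 49.5
1.22 51.9 [657.7  42.7 271. ] F [-2.4 -3.4  5.9] w 13.4 g 49.3
1.09 52.3 [635.   48.4 265.7] F [-2.8 -3.7  5.8] w 13.2 g 49.3
0.95 52.7 [612.9  54.1 256.9] F [-1.8 -3.8  5.8] w 13.2 g 49.3
0.81 53.1 [592.2  59.3 245.1] F [-4.5 -4.7  4.6] w 13.0 g 49.4
0.67 53.5 [573.6  64.1 230.7] F [-3.5 -3.5  3.1] w 13.0 g 49.6
0.53 53.9 [557.2  68.3 213.8] F [-3.4 -4.8 -0.5] w 12.8 g 49.6
0.4 54.2 [543.6  71.7 195.3] F [-2.  -5.6 -0.6] w 13.1 g 49.9
0.26 54.6 [532.3  74.6 174.9] F [-0.2 -5.  -2.5] w 13.0 g 50.3
0.12 55.0 [523.8  76.8 153. ] F [ 1.2 -5.2 -2.5] w 13.1 g 50.6
0.05 55.5 [520.8  77.6 142.1] F [-1.2 -6.3  0.3] w 13.2 g 51.2
0 55.8 [520.1  77.8 139. ] F [-11.9  -8.6  25.7] w 12.9 g 54.9
-0.01 56.1 [520.2  77.8 138.9] F [-15.6  -7.7  35.9] w 12.8 g 56.3
open 56.5 [518.3  79.3 131.6] F [ 0.1 -0.3  0.4] w 45.3 g 0.0
500 99.769496556963
600 98.96510396498329
630 nan
  return _methods._mean(a, axis=axis, dtype=dtype,
  ret = ret.dtype.type(ret / rcount)
```

View pics/w8.png

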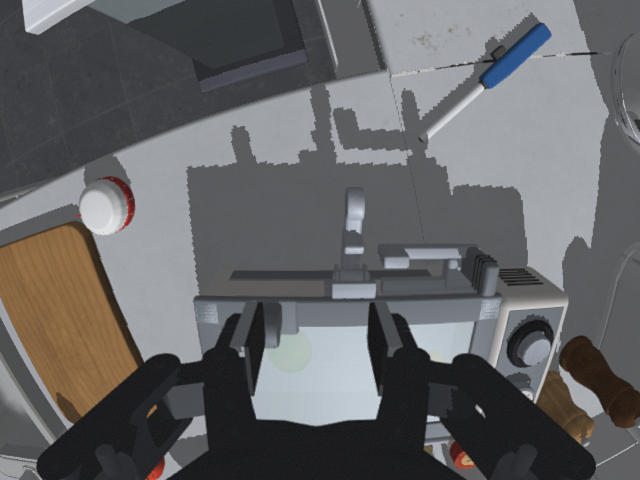

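```bash
python3 - <<'E'
from h import *
for t in("w1","w2","w8"):
    W=np.load(t+".npz")["W"];k=W@np.c_[BX,BY];Z=W[...,2]
    print(t,[np.median(Z[(abs(k[...,0]-uu)<5)&(abs(k[...,1]-vv)<12)&(Z>0)]).round(2) for uu,vv in((480,300),(480,330),(500,280),(540,270))])
E
```

```text
w1 [np.float64(77.91), np.float64(99.46), np.float64(99.89), np.float64(98.92)]
w2 [np.float64(77.31), np.float64(78.59), np.float64(99.96), np.float64(98.95)]
w8 [np.float64(53.49), np.float64(78.6), np.float64(99.73), np.float64(98.94)]
```

Lid is fully down (same height as at start). Closing the latch.

```bash
python3 - <<'E'
from h import *
v=269.5;th=1.32
u=LH[0]+LR[0]*np.cos(th)-LR[1]*np.sin(th);z=LH[1]-LR[0]*-np.sin(th)+LR[1]*np.cos(th)+7
ctrl.move_l(P(u,v,200),RB,vel=200)
ctrl.move_l(P(u,v,z),vel=100,threshold=10);S("at")
ctrl.gripper_to(5,40);s=S("grip")
if 11<s["grip_width"]<17:
  for th in list(np.linspace(1.2,.1,8))+[0,-.03]:
    e=arc(LH,LR,[th],-1,v,7);s=S(round(th,2))
    if np.linalg.norm(s["force"])>40 or s["grip_width"]<9: print("STOP");break
ctrl.gripper_to(45);S("open")
ctrl.move_l(P(e[0],v,230),vel=150)
im,W=wrist("w9");Z=W[...,2]
n,l,s,c=cv2.connectedComponentsWithStats(((Z>118)&(Z<158)).astype(np.uint8))
for k in range(1,n):
    if s[k,4]>60:
        Q=W[l==k];Q=Q[Q[:,2]>Q[:,2].max()-14]
        if Q[:,0].mean()<560:print(s[k],np.percentile(Q[:,2],98).round(1),(np.percentile(Q@BY,[3,97])).round(1),(np.percentile(Q@BX,[3,97])).round(1))
E
```

```text
at 59.7 [451.5 161.9  84.9] F [-0.4 -0.1 -0.2] w 45.3 g 0.0
grip 60.1 [451.3 162.1  84.7] F [-0.3  1.4  1.7] w 13.2 g 42.5
1.2 60.4 [452.6 161.8  92.5] F [ 2.   2.8 -1. ] w 13.5 g 41.0
1.04 60.7 [455.4 161.  102.5] F [ 3.3  4.7 -4.7] w 13.4 g 39.7
0.89 61.1 [459.6 159.9 111.9] F [ 3.3  4.3 -4.2] w 13.3 g 39.6
0.73 61.4 [465.1 158.5 120.3] F [ 1.9  4.7 -5.4] w 13.6 g 39.5
0.57 61.7 [471.5 156.8 127.5] F [ 1.5  5.4 -5. ] w 13.3 g 39.4
0.41 62.1 [479.  154.9 133.6] F [-1.  6. -5.] w 13.3 g 39.3
0.26 62.4 [487.8 152.7 138.6] F [-2.   7.5 -3.5] w 13.4 g 39.2
0.1 62.7 [497.5 150.2 142.2] F [-2.6  6.6 -0.9] w 13.4 g 39.4
0 63.0 [503.9 148.5 143.6] F [-3.4  6.8 -0.7] w 13.5 g 39.7
-0.03 63.2 [505.4 148.2 143.9] F [-5.   6.6  0.9] w 13.2 g 39.7
open 63.7 [509.5 146.3 145.5] F [ 0.6 -0.1  0.1] w 45.0 g 0.0
[ 455  218   28   44 1020] 136.4 [361.7 372.8] [432.  456.7]
[ 306  235   24   44 1015] 152.2 [261.6 274.7] [440.2 461.9]
[ 206  277   30   43 1054] 143.8 [197.8 210.4] [472.1 494.8]
```

Latch is about 0.05 rad short of closed (paddle 3.8 mm forward); nudge it home with closed fingers.

```bash
python3 - <<'E'
from h import *
v=269
ctrl.gripper_to(0,20)
ctrl.move_l(P(395,v,230),RB,vel=200);ctrl.move_l(P(395,v,160),vel=150)
print(ctrl.move_l(P(423,v,160),vel=60,threshold=15));S()
print(ctrl.move_l(P(440,v,160),vel=20,threshold=8));S()
ctrl.move_l(P(395,v,160),vel=150);ctrl.gripper_to(45)
ctrl.move_l(P(440,v,230),vel=200)
im,W=wrist("w10");Z=W[...,2]
n,l,s,c=cv2.connectedComponentsWithStats(((Z>118)&(Z<158)).astype(np.uint8))
for k in range(1,n):
    if s[k,4]>60:
        Q=W[l==k];Q=Q[Q[:,2]>Q[:,2].max()-14]
        if Q[:,0].mean()<560:print(s[k],np.percentile(Q[:,2],98).round(1),(np.percentile(Q@BY,[3,97])).round(1),(np.percentile(Q@BX,[3,97])).round(1))
E
```

```text
False
 66.6 [476.9 154.4 159.9] F [ 0.6  0.1 -0.6] w 0.0 g 0.0
True
 67.2 [484.5 152.4 159.4] F [-1.1  0.4 -0.1] w -0.0 g 0.1
[452 243  28  43 976] 136.2 [361.6 372.9] [432.3 456.7]
[ 307  265   24   45 1021] 152.9 [261.5 274.6] [443.6 464.6]
[210 301  27  40 651] 143.6 [197.2 210.1] [471.8 490.8]
```

```bash
python3 - <<'E'
from h import *
u,v=443,368.8
ctrl.move_l(P(u,v,190),RB,vel=200)
print(ctrl.move_l(P(u,v,131),vel=80,threshold=8));S("at")
ctrl.gripper_to(5,30);S("grip")
for dv in(15,26,28,30):
    ctrl.move_l(P(u,v-dv,131),vel=40);s=S(dv)
    if abs(s["force"][1])>15:break
ctrl.gripper_to(45);S("open")
ctrl.move_l(P(u,v-dv,190),vel=150)
ctrl.move_l(P(420,290,240),vel=150)
im,W=wrist("w11");Z=W[...,2]
n,l,s,c=cv2.connectedComponentsWithStats(((Z>118)&(Z<158)).astype(np.uint8))
for k in range(1,n):
    if s[k,4]>60:
        Q=W[l==k];Q=Q[Q[:,2]>Q[:,2].max()-14]
        if Q[:,0].mean()<560:print(s[k],np.percentile(Q[:,2],98).round(1),(np.percentile(Q@BY,[3,97])).round(1),(np.percentile(Q@BX,[3,97])).round(1))
E
```

```text
False
at 70.3 [521.6 246.3 131.3] F [-0.4 -0.2 -0.2] w 45.2 g 0.0
grip 70.7 [521.8 246.4 131.8] F [ 0.4 -0.   3.1] w 11.4 g 35.8
15 71.2 [517.8 230.8 131.6] F [-0.4 -0.6  6.9] w 11.5 g 36.4
26 71.6 [515.1 220.2 131.6] F [0.  0.4 5.9] w 11.4 g 36.4
28 71.8 [514.7 218.6 131.6] F [0.5 0.2 5.5] w 11.5 g 36.4
30 72.1 [514.6 218.2 131.8] F [0.8 4.9 3.9] w 11.3 g 36.2
open 72.5 [513.1 216.6 130.3] F [0.5 0.8 1. ] w 44.9 g 0.0
[377 264  23  43 822] 136.3 [331.7 343.1] [431.8 455.4]
[274 285  24  44 950] 152.8 [261.8 275.1] [443.6 464.7]
[189 316  27  39 846] 143.5 [197.7 210.5] [471.7 492.5]
```

View pics/w11.png

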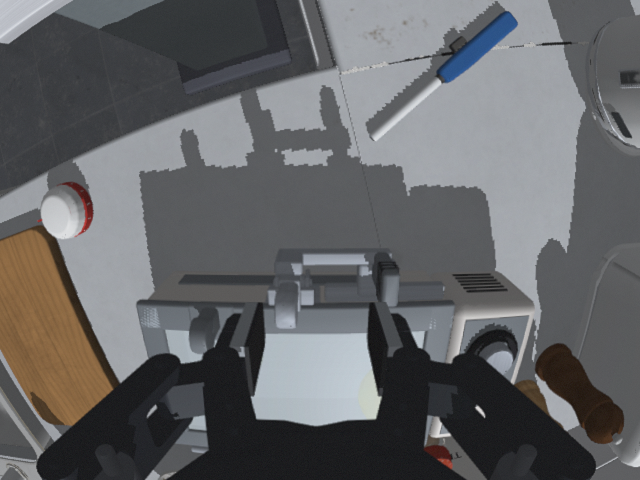

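The keeper's upright end stands in front of the latch again (tab at (387,280), paddle at (287,305)). Now the button.

```bash
python3 - <<'E'
from h import *
ctrl.move_l(P(470,445,260),RB,vel=200)
ctrl.gripper_to(0,20)
im,W=wrist("w12")
m=(np.hypot(W[...,0]-623.6,W[...,1]-305)<25)&(W[...,2]>109.5)&(W[...,2]<118);Q=W[m];print(len(Q),Q.mean(0).round(1),((Q.min(0)+Q.max(0))/2).round(1))
c=(Q.mean(0)[:2]+[623.6,305])/2;print(c)
ctrl.move_l([*c,165],vel=150);ctrl.hold(.3)
S();print(ctrl.move_l([*c,141],vel=60,threshold=4));S()
z=141
while z>130:   # find halfway: force > 3.5 N
    z-=.5;ctrl.move_l([*c,z],vel=10);s=S(z)
    if s["force"][2]>3.2:break
np.save("c.npy",[*c,z])
ctrl.hold(.3);S("hold")
E
```

```text
422 [618.8 307.6 112.6] [621.7 304.3 112.2]
[621.20908974 306.29609666]
 76.5 [621.4 306.6 166.1] F [ 0.5  0.4 -0.2] w -0.2 g 0.0
False
 77.0 [620.9 306.2 140.1] F [-0.   0.6  0.3] w -0.2 g 0.0
140.5 77.2 [621.5 306.4 141. ] F [-0.3  0.2 -0. ] w 0.2 g 0.0
140.0 77.5 [621.2 306.3 140.1] F [0.5 0.3 0. ] w -0.1 g 0.0
139.5 77.8 [621.2 306.3 139.4] F [ 0.5  0.5 -0.2] w -0.3 g 0.0
139.0 78.0 [621.2 306.2 138.9] F [ 0.1 -0.2  0.2] w 0.5 g 0.0
138.5 78.2 [621.2 306.3 138.4] F [ 0.4  0.5 -0.1] w -0.3 g 0.0
138.0 78.5 [621.2 306.3 137.9] F [ 0.  -0.2  0. ] w -0.0 g 0.0
137.5 78.8 [621.2 306.3 137.4] F [-0.5  0.5 -0.5] w -0.4 g 0.0
137.0 79.0 [621.3 306.3 137.1] F [-0.2 -0.7  0.2] w 0.3 g 0.2
136.5 79.2 [621.3 306.3 136.6] F [0.5 0.3 1.3] w 0.3 g 0.4
136.0 79.5 [621.3 306.3 136.1] F [-0.6 -0.5  1.1] w 0.1 g 0.5
135.5 79.8 [621.3 306.3 135.5] F [-0.7  0.9  1.4] w 0.1 g 0.6
135.0 80.0 [621.3 306.3 135. ] F [-0.8  0.9  0.8] w -0.2 g 0.6
134.5 80.2 [621.3 306.3 134.5] F [0.5 0.2 1.9] w 0.2 g 0.7
134.0 80.5 [621.2 306.3 134. ] F [-0.2 -0.3  1.7] w 0.2 g 0.7
133.5 80.8 [621.3 306.3 133.6] F [ 0.4 -0.4  1.8] w 0.3 g 0.8
133.0 81.0 [621.2 306.3 133. ] F [ 1.  -0.5  1.2] w 0.3 g 0.9
132.5 81.2 [621.3 306.3 133. ] F [-0.5  0.5  5. ] w 0.1 g 2.3
hold 81.5 [621.3 306.3 133. ] F [-1.3 -1.5  5.4] w 0.3 g 2.6
```

```bash
python3 - <<'E'
from h import *
x,y,z=np.load("c.npy")
ctrl.hold(2.3);S("held")
for zz in np.arange(z-.5,z-8,-.5):
    ctrl.move_l([x,y,zz],vel=10);s=S(zz)
    if s["eef_pos"][2]<130.6 and s["force"][2]>13:break
ctrl.hold(.3);S("bottom")
ctrl.move_l([x,y,200],vel=100);S("up")
ctrl.move_l(P(430,330,280),vel=200)
im,W=wrist("w13")
n="side";im,d=optics.grab_frame(n);cv2.imwrite("pics/side2.png",im[:,:,::-1])
E
```

```text
held 83.8 [621.3 306.3 133. ] F [-0.9 -0.3  5.2] w 0.0 g 2.6
132.0 84.1 [621.3 306.3 132.8] F [-1.3 -0.8  6.9] w -0.2 g 3.3
131.5 84.3 [621.3 306.3 132.4] F [-1.8 -0.5  7.7] w -0.4 g 3.4
131.0 84.6 [621.3 306.3 132. ] F [-0.9 -0.7  6.8] w 0.1 g 3.6
130.5 84.8 [621.3 306.3 131.6] F [-1.9 -1.2  7.8] w -0.1 g 3.7
130.0 85.1 [621.3 306.3 131.1] F [-2.2 -1.8  7.8] w -0.0 g 3.8
129.5 85.3 [621.3 306.3 130.7] F [-2.  -1.5  8.2] w 0.2 g 4.0
129.0 85.6 [621.3 306.4 130.3] F [-2.5 -1.4  8.6] w -0.1 g 4.1
128.5 85.8 [621.3 306.3 130. ] F [-2.4 -1.1  8.2] w 0.3 g 4.4
128.0 86.1 [621.3 306.3 130. ] F [-3.5 -1.4 10.8] w 0.2 g 5.2
127.5 86.3 [621.3 306.4 129.9] F [-4.7 -1.7 12.5] w -0.2 g 6.0
127.0 86.6 [621.3 306.4 129.9] F [-4.7 -1.7 14.1] w -0.0 g 6.8
bottom 86.9 [621.3 306.4 129.9] F [-5.7 -2.3 13.6] w -0.2 g 6.8
up 87.8 [620.6 306.1 198.9] F [1.  1.  0.3] w 0.1 g 0.0
```

View pics/side2.png

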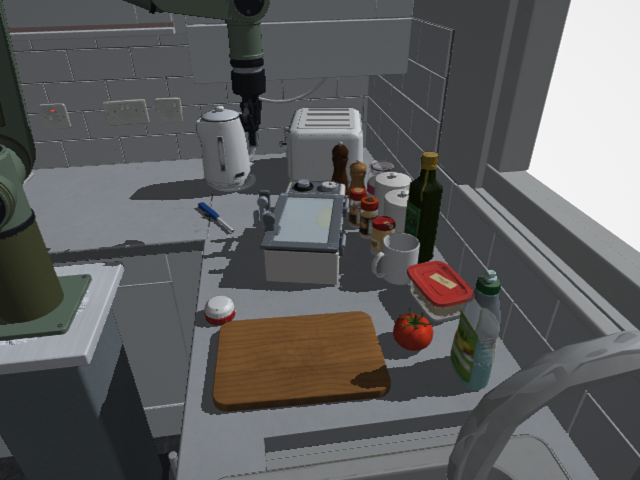

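The board at (300,360) is empty, the lid is shut, and the mug (398,258) and jars are all standing. The button bottomed out and was let go.

```bash
python3 -c "
from plant import ctrl
print(ctrl.finish_job())"
```

```text
the job is handed in; nothing more can be done
None
```

Job handed in: the lemon and the lime (the only pieces on the board) are in the locked vacuum box, the pump button was held at halfway for over two seconds, pushed fully down and let go, and the mug and jars are still standing.

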